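# Nest the mixing pans with their handles fanned

### The arm

A 6-joint arm with a two-finger parallel gripper is mounted at the origin on the work surface; the furniture and walls round the work are solid. World frame = base frame: x ahead of the robot, y to its left, z up, the work surface at z = 0. Lengths are in mm, angles in rad, forces in N, time in s.
With the tool pointing down it reaches from about 275 to 1000 mm from the base axis. Payload 8.4 kg.
Tool frame: the origin (TCP) lies at the very end of the fingers, on their centre line; the grasp point (between the pads) lies 19 mm behind it (r.pinch_z is the distance from the TCP to the grasp point, in mm); z points along the fingers, y is the line along which they close (so a half turn about z gives the same grasp; the last joint's range is limited). The gripper opens to 85 mm and grips with 20 to 120 N. Pads are 22 mm wide; open, the fingers measure 114 mm over their backs; the gripper's body (76 mm by 85 mm) begins 54 mm behind the grasp point. The pads swing forward as they close: fully open they stand 13 mm farther back than shut.
Start: joints at [1.32, 0.353, 1.633, -0, 1.155, -0.002], TCP at [153.899, 605.758, 231.281] pointing down, gripper open.
Joint ranges: [-2.63, 2.63], [-0.92, 2.1], [0.06, 2.66], [-1.3, 4.44], [0, 2.69], [-3.02, 3.02]. Speed limits (rad/s): [2.22, 2.22, 2.79, 3.14, 3.14, 3.14].

### API

Orientations are given as [roll, pitch, yaw] about the fixed x, y, z axes, in that order (R = Rz(yaw) Ry(pitch) Rx(roll)).
In Python, from rig import r gives the robot as it stands.
- The arm moves only by the tool carry_out, never from a script. Its argument "series" is a list of rows, each a list of 7 numbers: the turn, a rotation vector about the tool's x, y, z as a fraction of full scale, then the shift along the tool's x, y, z as a fraction of full scale, then the gripper command: -1 is fully open, 1 is shut, values between are in proportion. A call has 1 to 8 rows; each row is the pose to reach, as a shift and turn from the pose commanded when the call began, along the tool's axes at that moment, turning the shorter way round; what a row does not reach only later rows make up. Full scale, the value 1, is 0.25 m for a shift and pi rad for a turn. A row lasts 1/8 s, in which the tool goes at most 62.5 mm and 10.7 degrees, less where a joint would pass 70% of its speed; a pose out of reach is approached as far as the arm can. A call with a number of a shift or a turn outside -1 to 1 is refused whole. A call with a gripper value outside its range is refused whole. The fingers move at their own pace and stop on an object; "force" is the grip in N (left out, the last holds). Time passes only in rows, so rows that repeat a pose let the fingers close. It gives the time, the measured TCP pose, the force, the opening and the grip force at its end, in the units of the state.
- r.sense(): the state, without advancing time (a new reading comes with each control period).
- r.grab_frame(name): name is "scene" or "top" or "wrist"; returns the picture (400x640x3 uint8, red, green, blue); there is no depth.
- r.get_calibration(name): a dict with "K" (3x3 intrinsics, pixels), "pose" (4x4, takes a point from camera to world coordinates). Camera axes: x right, y up, looking along -z (the intrinsics and any distortion apply to the point x, -y, -z); pixel columns grow to the right and rows downward; lengths in mm; the calibration is good to about 2 mm. A picture is of the moment at which its call begins: read the wrist's pose just before it. get_calibration takes no time and is no camera call; for the wrist camera it gives the pose at the moment of the call.
- r.sign_off(): hands the job in; it is judged then, once.
Trained networks look in the newest picture that a camera, given by its name, has taken for a name from the list of things; names that differ only in an ending like _2 or _b are one class to them, and where a whole thing is asked for, a point or a joint stands for the part that bears it (a point fixed in the world has none). Each returns a list of dicts, best first, with "score" (0 to 1); they miss things now and then, are a little off and sometimes report something else, mostly with a low value. They report only what shows in the picture. A call takes as long as a camera call. They do not tell look-alikes from the thing itself.
- r.silhouettes(camera, label): "region" (400x640 bool, what is visible of it) and "position" ([row, column] in pixels, amid what is visible of it).
The state is a dict: "clock": time; "qpos": joint angles; "qvel": joint speeds; "joint_efforts": joint torques, N m; "eef_pos": TCP position; "tcp_rot": TCP orientation; "contact_force": force on the tool from outside, world axes, zero at the start; "wrist_torque": the same for the moment, N m; "opening": opening from 0.0 (shut) to 1.0 (fully open); "grasp_force": force on a finger pad.
Only numpy, scipy, OpenCV 4.12 (cv2) and the standard library are available. Lean on these libraries where they do the work, as an engineer would, in place of code of your own. Each camera call takes 0.05 s, during which the arm holds its last target. There are 200 camera calls.

### The job

Put the three steel mixing pans away as a nest: the middle-sized one sitting flat inside the largest, and the smallest sitting flat inside the middle-sized one, all upright on the worktop. Fan the handles clockwise, seen from above, so that none lies over another: the middle pan's handle about 45 degrees round from the largest pan's, and the smallest pan's about 45 degrees further round.

Things in the scene. Friction and masses are not known exactly. Their poses are not given: they have to be found in the camera images.
- large_pan_center (a point): the centre of the largest of three round open steel pans with a dark flat handle: rim diameter 112 mm, base diameter 96 mm, height 46 mm, wall 2.5 mm, floor 3 mm thick, about 450 g. The point lies on the bowl's axis, half-way up (23 mm above the underside). Own z is up; own x points along the handle, away from the bowl.
- large_pan_handle (a point): the middle of the largest pan's handle, 108 mm out from the bowl's axis along own x and 58 mm above the pan's underside; same axes as the pan. The handle climbs from the rim and then runs level and straight from 70 to 146 mm from the bowl's axis: a bar 10 mm wide and 16 mm tall whose centre line is 12 mm above the rim. This pan need not be moved.
- medium_pan_center (a point): the centre of the middle-sized of three round open steel pans with a dark flat handle: rim diameter 84 mm, base diameter 72 mm, height 48 mm, wall 2.5 mm, floor 3 mm thick, about 160 g. The point lies on the bowl's axis, half-way up (24 mm above the underside). Own z is up; own x points along the handle, away from the bowl. Seated in the largest pan it stands on that pan's floor, 3 mm above the surface beneath, its rim 5 mm above the larger rim.
- medium_pan_handle (a point): the middle of the middle-sized pan's handle, 94 mm out from the bowl's axis along own x and 60 mm above the pan's underside; same axes as the pan. The handle climbs from the rim and then runs level and straight from 56 to 132 mm from the bowl's axis: a bar 10 mm wide and 16 mm tall whose centre line is 12 mm above the rim. Pinch it from above across its width.
- small_pan_center (a point): the centre of the smallest of three round open steel pans with a dark flat handle: rim diameter 56 mm, base diameter 46 mm, height 50 mm, wall 2.5 mm, floor 3 mm thick, about 100 g. The point lies on the bowl's axis, half-way up (25 mm above the underside). Own z is up; own x points along the handle, away from the bowl. Seated in the middle-sized pan it stands on that pan's floor (3 mm above that pan's underside), its rim 5 mm above the other's rim.
- small_pan_handle (a point): the middle of the smallest pan's handle, 80 mm out from the bowl's axis along own x and 62 mm above the pan's underside; same axes as the pan. The handle climbs from the rim and then runs level and straight from 42 to 118 mm from the bowl's axis: a bar 10 mm wide and 16 mm tall whose centre line is 12 mm above the rim. Pinch it from above across its width.
Things that resemble listed ones, but are neither listed nor needed, are in the scene too. Leave any blue look-alike of the part that bears small_pan_center alone.

How it is judged (in metres and radians):
At the end, for the whole second after the job is handed in: Middle pan seated in the largest, smallest in the middle one (axes within 20 mm, on its floor within 6 mm), all within 10 degrees of upright, the largest on the worktop. Seen from above each handle is 25 to 65 degrees clockwise from the one below. All let go (horizontal distance between medium_pan_center and large_pan_center below 0.02 m and z of medium_pan_center in the frame of large_pan_center between -0.002 and 0.01 m and angle between the x axis of medium_pan_center and the x axis of large_pan_center, either way round between 0.436 and 1.134 rad and horizontal distance between small_pan_center and medium_pan_center below 0.02 m and z of small_pan_center in the frame of medium_pan_center between -0.002 and 0.01 m and angle between the x axis of small_pan_center and the x axis of medium_pan_center, either way round between 0.436 and 1.134 rad and angle between each of large_pan_center, medium_pan_center, small_pan_center's own z axis and vertical below 0.175 rad and height (world z) of large_pan_center between 0.012 and 0.035 m and x of medium_pan_handle in the frame of large_pan_center above 0 m and y of medium_pan_handle in the frame of large_pan_center below 0 m and x of small_pan_handle in the frame of medium_pan_center above 0 m and y of small_pan_handle in the frame of medium_pan_center below 0 m); the robot touches nothing.
It also fails if it takes over 48 s, if anything falls off the work surface, if the arm or the gripper's body presses on something with over 40 N, if the wrist force passes 120 N, or if a joint passes its speed limit or range.

## Working session

There is one attempt and no reset: what is moved stays moved. The work goes in short steps, Python scripts to look and compute and a tool call to move; the robot and the scene stay as the last step left them, time stands still between calls to the robot, and variables do not carry over. Pictures are saved under pics/ and viewed, at most 10 in all, crops included, and the job is handed in when it is done.

Besides the shell and the picture viewer there is one more tool, called as a command line: name --pt "numbers of a row" for each row, then --argument value for the rest. carry_out: Moves the arm, as the interface text tells. Its arguments: {"type":"object","properties":{"series":{"type":"array"},"force":{"type":"number"}},"required":["series"]}

```bash
mkdir -p pics; ls
python3 - <<'E'
from rig import r
import cv2,numpy as np
s=r.sense();print(s['clock'],s['eef_pos'],s['tcp_rot'],s['opening'])
a=r.grab_frame("top");b=r.grab_frame("scene")
cv2.imwrite("pics/a.png",a[:,:,::-1]);cv2.imwrite("pics/b.png",b[:,:,::-1])
for c in("top","scene"):
  k=r.get_calibration(c);print(c,k["K"].round(1).tolist(),k["pose"].round(3).tolist(), [x for x in k])
for n in("large_pan_center","medium_pan_center","small_pan_center","small_pan_handle"):
  for d in r.silhouettes("top",n):print(n,round(d["score"],2),d["position"],d["region"].sum())
E
```

```text
pics
0.0 [153.79060364 605.28847822 230.5533435 ] [-3.14019047e+00 -1.10470986e-05  2.89274256e+00] 1.0027295807155272
top [[368.3, 0.0, 318.0], [0.0, 368.3, 203.1], [0.0, 0.0, 1.0]] [[-0.003, 0.986, -0.168, 254.836], [-1.0, -0.002, 0.008, -25.467], [0.007, 0.168, 0.986, 1152.132], [0.0, 0.0, 0.0, 1.0]] ['K', 'pose']
scene [[408.7, 0.0, 316.0], [0.0, 408.7, 195.3], [0.0, 0.0, 1.0]] [[-0.529, -0.645, 0.551, 1131.515], [0.848, -0.413, 0.331, 412.978], [0.014, 0.643, 0.766, 1023.116], [0.0, 0.0, 0.0, 1.0]] ['K', 'pose']
large_pan_center 0.73 [209.5, 418.6] 1237
large_pan_center 0.33 [195.8, 345.9] 395
medium_pan_center 0.72 [167.0, 397.8] 670
small_pan_center 0.94 [258.0, 202.4] 450
small_pan_center 0.86 [197.5, 343.7] 415
small_pan_center 0.48 [166.0, 399.1] 709
small_pan_handle 0.82 [197.7, 341.5] 373
small_pan_handle 0.79 [256.2, 203.0] 395
```

View pics/a.png

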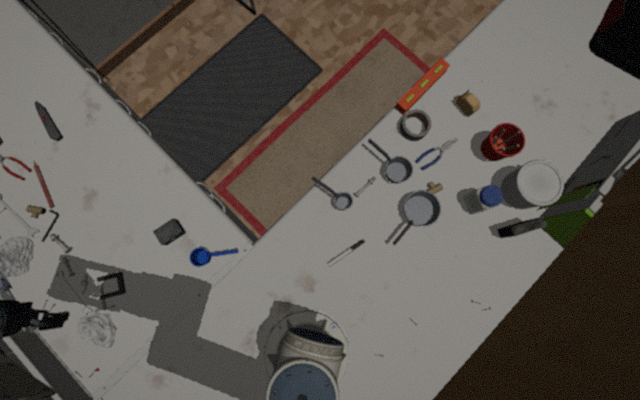

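View pics/b.png

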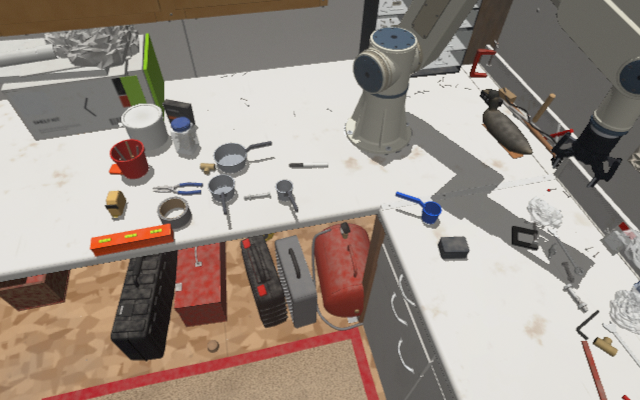

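The top view shows the large pan at about (row 209, col 421), the medium at (169, 397), the small at (201, 341), and the blue look-alike at (256, 203). Next I fit pan models to the silhouettes.

```bash
cat > h.py <<'E'
from rig import r
import cv2,numpy as np
from scipy.optimize import minimize
G={"large":(56,48,46,70,146),"medium":(42,36,48,56,132),"small":(28,23,50,42,118)}
def proj(cal,P):
    T=np.linalg.inv(cal["pose"]);c=P@T[:3,:3].T+T[:3,3];c=c*[1,-1,-1];p=c@cal["K"].T
    return p[:,:2]/p[:,2:]
def parts(n,x,y,yaw,z0=0):
    R,B,H,a,b=G[n];t=np.linspace(0,2*np.pi,40,endpoint=False);C=np.c_[np.cos(t),np.sin(t)]
    bowl=np.r_[np.c_[C*R,0*t+H],np.c_[C*B,0*t]]
    box=lambda u,v,z1,z2,z3,z4:np.array([[q,w,z] for q,zz in((u,(z1,z2)),(v,(z3,z4))) for w in(-5,5) for z in zz])
    ps=[bowl,box(R-2,a,H-10,H,H+4,H+20),box(a,b,H+4,H+20,H+4,H+20)]
    c,s=np.cos(yaw),np.sin(yaw);M=np.array([[c,s,0],[-s,c,0],[0,0,1]])
    return [p@M+[x,y,z0] for p in ps]
S=4
def mask(cal,n,q,z0=0):
    m=np.zeros((400*S,640*S),np.uint8)
    for p in parts(n,*q,z0=z0):
        h=cv2.convexHull(((proj(cal,p)+.5)*S-.5).astype(np.float32)).round().astype(np.int32)
        cv2.fillConvexPoly(m,h,1)
    return cv2.resize(m.astype(np.float32),(640,400),interpolation=cv2.INTER_AREA)
def fit(n,obs,q0,z0=0):
    f=lambda q:sum(1-np.minimum(m,o).sum()/np.maximum(m,o).sum() for cal,o in obs for m in[mask(cal,n,(q[0],q[1],q[2]/50),z0)])/len(obs)
    x0=np.array([q0[0],q0[1],q0[2]*50]);s=np.r_[[x0],x0+np.diag([12,12,15])]
    o=minimize(f,x0,method="Nelder-Mead",options=dict(initial_simplex=s,xatol=.1,fatol=1e-4,maxfev=150))
    return o.x/[1,1,50],o.fun
def ground(cal,rc,z):
    d=np.linalg.inv(cal["K"])@[rc[1],rc[0],1];d=cal["pose"][:3,:3]@(d*[1,-1,-1]);o=cal["pose"][:3,3]
    return o+d*(z-o[2])/d[2]
E
python3 - <<'E'
from h import *
ini={"large":((209,421),(240,392)),"medium":((169,397),(141,366)),"small":((201,341),(179,316))}
cT,cS=r.get_calibration("top"),r.get_calibration("scene")
for n,(b,e) in ini.items():
    pb=ground(cT,b,46);pe=ground(cT,e,58);q0=(*pb[:2],np.arctan2(*(pe-pb)[1::-1]))
    print(n,np.round(q0,2))
    obs=[]
    for nm,c in(("top",cT),("scene",cS)):
        ex=proj(c,np.array([[q0[0],q0[1],40]]))[0][::-1]
        ds=[d for d in r.silhouettes(nm,n+"_pan_center") if np.hypot(*(np.array(d["position"])-ex))<25]
        if ds:
            o=ds[0]["region"].astype(np.float32);obs.append((c,o));print(nm,ds[0]["score"],o.sum(),*[np.round(v,2) for v in fit(n,[(c,o)],q0)])
    if len(obs)==2:print("both",*[np.round(v,3) for v in fit(n,obs,q0)])
E
```

```text
large [ 423.92 -347.88    2.36]
top 0.73 1237.0 [ 428.3  -353.69    2.44] 0.05
scene 0.64 993.0 [ 431.28 -355.18    2.44] 0.06
both [ 429.305 -353.558    2.449] 0.067
medium [ 549.52 -279.61    0.84]
top 0.72 670.0 [ 549.4  -287.29    0.79] 0.13
scene 0.75 670.0 [ 554.97 -290.16    0.83] 0.07
both [ 552.439 -288.22     0.813] 0.115
small [ 449.13 -104.51    0.86]
top 0.86 415.0 [ 449.8  -113.21    0.95] 0.08
scene 0.7 348.0 [ 453.71 -112.55    0.92] 0.12
both [ 450.005 -114.246    0.953] 0.144
```

```bash
cat >> h.py <<'E'
def go(*wps):
    "wps: (x,y,z,yaw) chain; prints tool shift/turn fractions of each from the one before"
    s=r.sense();p=np.array(s["eef_pos"]);y=s["tcp_rot"][2];print("at",p.round(1),np.round(s["tcp_rot"],3),"t",s["clock"])
    for i,w in enumerate(wps):
        d=np.array(w[:3])-p;c,t=np.cos(y),np.sin(y);dy=(w[3]-y+np.pi)%(2*np.pi)-np.pi
        print("turn z %.4f shift %.4f %.4f %.4f"%(-dy/np.pi,(c*d[0]+t*d[1])/250,(t*d[0]-c*d[1])/250,-d[2]/250))
        p=np.array(w[:3],float);y=w[3]
E
python3 -c "
from h import *
go((310,420,250,2.25),(450,200,250,1.6),(540,-20,250,1.0),(600,-225,240,.81))"
```

```text
at [153.9 605.8 231.3] [ 3.142 -0.     2.893] t 0.6
turn z 0.2046 shift -0.7881 -0.5664 -0.0747
turn z 0.2069 shift -1.0365 -0.1171 -0.0000
turn z 0.1910 shift -0.8901 0.3342 -0.0000
turn z 0.0605 shift -0.5603 0.6450 0.0400
```

carry_out --pt "0 0 0.2046 -0.788 -0.566 -0.075 -1" --pt "0 0 0.2046 -0.788 -0.566 -0.075 -1" --pt "0 0 0.2046 -0.788 -0.566 -0.075 -1" --pt "0 0 0.2046 -0.788 -0.566 -0.075 -1" --pt "0 0 0.2046 -0.788 -0.566 -0.075 -1"

```text
clock: 1.23
eef_pos: [312.1, 417.7, 250.6]
tcp_rot: [3.141, 0.001, 2.245]
contact_force: [0.7, -0.1, -0.9]
opening: 0.998
grasp_force: 0.0
```

carry_out --pt "0 0 0.207 -1 -0.117 0 -1" --pt "0 0 0.207 -1 -0.117 0 -1" --pt "0 0 0.207 -1 -0.117 0 -1" --pt "0 0 0.207 -1 -0.117 0 -1" --pt "0 0 0.207 -1 -0.117 0 -1"

```text
clock: 1.85
eef_pos: [446.0, 204.9, 250.1]
tcp_rot: [3.141, 0.0, 1.595]
contact_force: [-1.2, 0.5, -0.0]
opening: 0.998
grasp_force: 0.0
```

carry_out --pt "0 0 0.191 -0.89 0.334 0 -1" --pt "0 0 0.191 -0.89 0.334 0 -1" --pt "0 0 0.191 -0.89 0.334 0 -1" --pt "0 0 0.191 -0.89 0.334 0 -1"

```text
clock: 2.35
eef_pos: [535.1, -13.2, 250.1]
tcp_rot: [3.141, -0.001, 0.998]
contact_force: [0.1, 1.1, 0.5]
opening: 1.001
grasp_force: 0.0
```

carry_out --pt "0 0 0.0605 -0.56 0.645 0.04 -1" --pt "0 0 0.0605 -0.56 0.645 0.04 -1" --pt "0 0 0.0605 -0.56 0.645 0.04 -1" --pt "0 0 0.0605 -0.56 0.645 0.04 -1" --pt "0 0 0.0605 -0.56 0.645 0.04 -0.4"

```text
clock: 2.98
eef_pos: [594.7, -217.6, 239.4]
tcp_rot: [-3.141, -0.0, 0.809]
contact_force: [-0.4, -0.2, -0.4]
opening: 0.817
grasp_force: 0.0
```

```bash
cat >> h.py <<'E'
def look(n,q0,cam="wrist",tol=60,pic=None):
    cal=r.get_calibration(cam);im=r.grab_frame(cam)
    if pic:cv2.imwrite(pic,im[:,:,::-1])
    ex=proj(cal,np.array([[q0[0],q0[1],40]]))[0][::-1]
    for d in r.silhouettes(cam,n+"_pan_center"):
        o=d["region"].astype(np.float32);e=np.hypot(*(np.array(d["position"])-ex))
        print(n,round(d["score"],2),d["position"],"exp",ex.round(),int(o.sum()),*([np.round(v,3) for v in fit(n,[(cal,o)],q0)] if e<tol else []))
E
python3 -c "
from h import *
look('medium',(552,-288,.81),pic='pics/c.png')
look('large',(430,-354,2.445))
print(r.sense()['eef_pos'],r.sense()['tcp_rot'],r.sense()['clock'])"
```

```text
medium 0.72 [234.2, 338.0] exp [241. 335.] 5041 [ 552.662 -289.579    0.812] 0.04
large 0.85 [318.5, 303.0] exp [336. 302.] 3264 [ 434.197 -350.838    2.478] 0.544
[ 594.1191353  -215.71415107  240.13754772] [-3.14102816e+00 -2.71616767e-04  8.11499123e-01] 3.175
```

View pics/c.png

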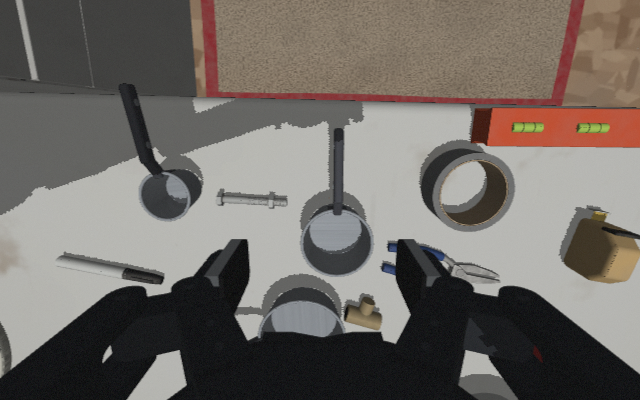

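The wrist view shows the medium pan at (240, 337) with its handle running straight up the picture, unobstructed. Descending to grasp.

```bash
python3 -c "
from h import *
go((613.1,-225.5,120,.812),(613.1,-225.5,41,.812))"
```

```text
at [ 594.1 -215.7  240.1] [-3.141 -0.     0.811] t 3.175
turn z -0.0002 shift 0.0239 0.0820 0.4806
turn z -0.0000 shift 0.0000 0.0000 0.3160
```

carry_out --pt "0 0 0 0.024 0.082 0.24 -0.3" --pt "0 0 0 0.024 0.082 0.48 -0.3" --pt "0 0 0 0.024 0.082 0.48 -0.3" --pt "0 0 0 0.024 0.082 0.6 -0.3" --pt "0 0 0 0.024 0.082 0.72 -0.3" --pt "0 0 0 0.024 0.082 0.796 -0.3" --pt "0 0 0 0.024 0.082 0.796 -0.3" --pt "0 0 0 0.024 0.082 0.796 -0.3" --force 80

```text
clock: 4.18
eef_pos: [614.2, -227.7, 42.8]
tcp_rot: [3.14, -0.001, 0.81]
contact_force: [0.3, -0.3, -0.6]
opening: 0.65
grasp_force: 0.0
```

```bash
python3 -c "
from h import *
go((613.1,-225.5,41,.812))"
```

```text
at [ 614.2 -227.7   42.8] [ 3.14e+00 -1.00e-03  8.10e-01] t 4.175
turn z -0.0007 shift 0.0035 -0.0093 0.0071
```

carry_out --pt "0 0 0 0.003 -0.009 0.005 -0.3" --pt "0 0 0 0.003 -0.009 0.005 1" --pt "0 0 0 0.003 -0.009 0.005 1" --pt "0 0 0 0.003 -0.009 0.005 1" --pt "0 0 0 0.003 -0.009 0.005 1" --pt "0 0 0 0.003 -0.009 0.005 1" --pt "0 0 0 0.003 -0.009 -0.05 1" --pt "0 0 0 0.003 -0.009 -0.1 1" --force 80

```text
clock: 5.18
eef_pos: [612.1, -225.4, 66.9]
tcp_rot: [3.142, -0.0, 0.81]
contact_force: [-0.3, 0.8, -1.2]
opening: 0.098
grasp_force: 78.9
```

carry_out --pt "0 0 0 0 0 -0.15 1" --pt "0 0 0 0 0 -0.3 1" --pt "0 0 0 0 0 -0.4 1" --pt "0 0 0 0 0 -0.4 1"

```text
clock: 5.68
eef_pos: [613.5, -226.0, 169.1]
tcp_rot: [3.137, -0.002, 0.81]
contact_force: [0.0, -0.4, -1.0]
opening: 0.103
grasp_force: 79.1
```

```bash
python3 -c "
from h import *
s=r.sense();print(s['eef_pos'],s['opening'],s['grasp_force'],s['wrist_torque'],s['contact_force'])
# z0 of the pan = tcp+19-60
cal=r.get_calibration('wrist');im=r.grab_frame('wrist');cv2.imwrite('pics/d.png',im[:,:,::-1])
z0=s['eef_pos'][2]-41
q0=(s['eef_pos'][0]-88*np.cos(.812),s['eef_pos'][1]-88*np.sin(.812),.812)
for d in r.silhouettes('wrist','medium_pan_center')[:2]:print(d['score'],d['position'],q0,fit('medium',[(cal,d['region'].astype(np.float32))],q0,z0))
for d in r.silhouettes('wrist','large_pan_center')[:2]:print(d['score'],d['position'],proj(cal,np.array([[430,-354,40.]])))
"
```

```text
[ 613.5266987  -225.97340614  169.09535387] 0.10290637052398041 79.08722519874573 [ 0.04515813 -0.04275558 -0.01131321] [ 0.01995477 -0.38108181 -0.9565909 ]
0.62 [245.4, 322.4] (np.float64(552.9784324077001), np.float64(-289.83190165128565), 0.812) (array([ 552.06185849, -292.23467882,    0.80279595]), np.float64(0.7319250702857971))
```

View pics/d.png

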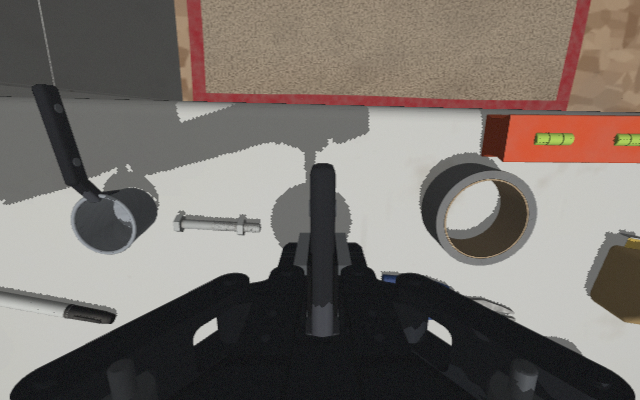

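The medium pan is held: its shadow shows at (220, 310) and the handle is between the fingers. I now carry it over the large pan.

```bash
python3 -c "
from h import *
go((421.7,-266.4,150,1.665),(421.7,-266.4,44.5,1.665))"
```

```text
at [ 611.3 -225.2  165.2] [-3.14  0.    0.81] t 5.825
turn z -0.2723 shift -0.6427 -0.4355 0.0607
turn z -0.0000 shift 0.0000 0.0000 0.4220
```

carry_out --pt "0 0 -0.05 -0.12 -0.08 0.01 1" --pt "0 0 -0.1 -0.24 -0.16 0.02 1" --pt "0 0 -0.15 -0.36 -0.24 0.03 1" --pt "0 0 -0.2 -0.48 -0.33 0.04 1" --pt "0 0 -0.25 -0.58 -0.4 0.05 1" --pt "0 0 -0.2723 -0.643 -0.4355 0.06 1" --pt "0 0 -0.2723 -0.643 -0.4355 0.06 1" --pt "0 0 -0.2723 -0.643 -0.4355 0.06 1"

```text
clock: 6.82
eef_pos: [422.7, -266.6, 150.6]
tcp_rot: [-3.141, -0.0, 1.663]
contact_force: [0.3, 0.4, 0.3]
opening: 0.102
grasp_force: 79.0
```

```bash
python3 -c "
from h import *
s=r.sense();z0=s['eef_pos'][2]-41;print(s['eef_pos'],s['tcp_rot'])
for cam in('top','scene'):
  cal=r.get_calibration(cam);im=r.grab_frame(cam);cv2.imwrite('pics/e_%s.png'%cam,im[:,:,::-1])
  for n,q,z in(('medium',(430,-354,1.66),z0),('large',(430,-354,2.445),0)):
    for d in r.silhouettes(cam,n+'_pan_center')[:2]:print(cam,n,d['score'],d['position'],d['region'].sum(),fit(n,[(cal,d['region'].astype(np.float32))],q,z))
a=cv2.imread('pics/e_scene.png')[60:220,140:340];b=cv2.imread('pics/e_top.png')[120:280,320:520]
cv2.imwrite('pics/e.png',cv2.resize(np.hstack([a,b]),None,fx=2,fy=2))
go((421.7,-266.4,80,1.665),(421.7,-266.4,44.5,1.665))"
```

```text
[ 422.72985704 -266.58195975  150.64340571] [-3.14138702e+00 -4.14832981e-04  1.66342645e+00]
top medium 0.48 [204.4, 444.1] 83 (array([ 429.66375171, -370.31875857,    2.03934242]), np.float64(0.9091655015945435))
scene medium 0.87 [132.9, 222.9] 654 (array([ 431.14296863, -356.02729612,    1.66228672]), np.float64(0.21555644273757935))
scene large 0.96 [159.5, 233.8] 913 (array([ 432.18099478, -355.15843769,    2.44747198]), np.float64(0.09742426872253418))
at [ 422.7 -266.5  151. ] [-3.142 -0.     1.665] t 7.125
turn z 0.0001 shift 0.0010 -0.0039 0.2838
turn z -0.0000 shift 0.0000 0.0000 0.1420
```

View pics/e.png

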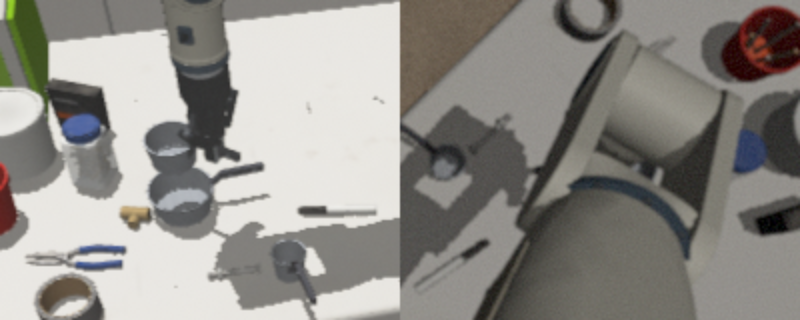

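Scene crop: the pan hangs level, directly above the large one. Lowering.

carry_out --pt "0 0 0 0.001 -0.001 0.12 1" --pt "0 0 0 0.001 -0.001 0.24 1" --pt "0 0 0 0.001 -0.001 0.32 1" --pt "0 0 0 0.001 -0.001 0.37 1" --pt "0 0 0 0.001 -0.001 0.4 1" --pt "0 0 0 0.001 -0.001 0.42 1" --pt "0 0 0 0.001 -0.001 0.42 1"

```text
clock: 8.0
eef_pos: [422.1, -266.6, 46.1]
tcp_rot: [3.141, 0.0, 1.665]
contact_force: [0.7, -0.1, -0.6]
opening: 0.104
grasp_force: 79.0
```

```bash
python3 -c "
from h import *
go((421.7,-266.4,44,1.665));s=r.sense();print(s['contact_force'],s['wrist_torque'],s['opening'])"
```

```text
at [ 422.1 -266.6   46.1] [3.141 0.    1.665] t 8.0
turn z 0.0000 shift 0.0008 -0.0017 0.0086
[ 0.74311237 -0.10752673 -0.6079537 ] [ 0.09366081  0.00259284 -0.0097548 ] 0.10405957357257119
```

Down 1.5 mm more, then open part way (about 35 mm), rise clear, and look.

carry_out --pt "0 0 0 0 0 0.006 1" --pt "0 0 0 0 0 0.006 1" --pt "0 0 0 0 0 0.006 0.3" --pt "0 0 0 0 0 0.006 0.3" --pt "0 0 0 0 0 0.006 0.3" --pt "0 0 0 0 0 -0.1 0.3" --pt "0 0 0 0 0 -0.3 0.3" --pt "0 0 0 0 0 -0.5 0.3"

```text
clock: 9.0
eef_pos: [421.7, -266.3, 172.2]
tcp_rot: [-3.141, -0.0, 1.665]
contact_force: [0.9, -0.1, -0.6]
opening: 0.351
grasp_force: 0.0
```

```bash
python3 -c "
from h import *
go((450,-120,220,1.2),(492,-56,200,.94))
for cam in('scene',):
  cal=r.get_calibration(cam);im=r.grab_frame(cam);cv2.imwrite('pics/f_%s.png'%cam,im[:,:,::-1])
  for n,q,z in(('medium',(430,-354,1.66),3),('large',(430,-354,2.445),0)):
    for d in r.silhouettes(cam,n+'_pan_center')[:2]:print(cam,n,d['score'],d['position'],d['region'].sum(),fit(n,[(cal,d['region'].astype(np.float32))],q,z))
a=cv2.imread('pics/f_scene.png')[60:220,140:340]
cv2.imwrite('pics/f.png',cv2.resize(a,None,fx=3,fy=3))
"
```

```text
at [ 421.7 -266.3  172.2] [-3.141 -0.     1.665] t 9.0
turn z 0.1480 shift 0.5719 0.1677 -0.1910
turn z 0.0828 shift 0.2995 0.0638 0.0800
scene medium 0.92 [154.7, 230.7] 553 (array([ 428.33824133, -358.74894433,    1.62837742]), np.float64(0.18460094928741455))
scene large 0.83 [161.9, 239.3] 535 (array([ 432.36908908, -354.4558419 ,    2.43087144]), np.float64(0.48612672090530396))
```

View pics/f.png

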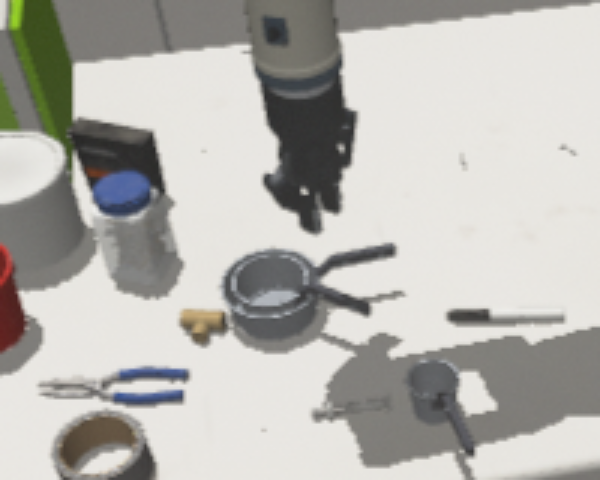

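The medium pan is seated in the large one, with both handles clear and fanned. On to the small pan.

carry_out --pt "0 0 0.05 0.15 0.04 -0.19 0.3" --pt "0 0 0.1 0.38 0.11 -0.19 0.3" --pt "0 0 0.148 0.572 0.168 -0.19 0.3" --pt "0 0 0.148 0.572 0.168 -0.19 0.3"

```text
clock: 9.65
eef_pos: [450.0, -117.3, 217.3]
tcp_rot: [-3.139, -0.0, 1.202]
contact_force: [-0.7, -0.7, -0.1]
opening: 0.348
grasp_force: 0.0
```

carry_out --pt "0 0 0.083 0.3 0.064 0.06 0" --pt "0 0 0.083 0.3 0.064 0.06 -0.3" --pt "0 0 0.083 0.3 0.064 0.06 -0.3" --pt "0 0 0.083 0.3 0.064 0.06 -0.3"

```text
clock: 10.15
eef_pos: [491.7, -57.0, 202.8]
tcp_rot: [-3.14, 0.001, 0.942]
contact_force: [1.4, -0.6, 0.4]
opening: 0.65
grasp_force: 0.0
```

```bash
python3 -c "
from h import *
look('small',(450,-114,.94),pic='pics/g.png')
cal=r.get_calibration('top');im=r.grab_frame('top')
for n,q,z in(('medium',(430,-354,1.66),3),('large',(430,-354,2.445),0)):
    for d in r.silhouettes('top',n+'_pan_center')[:2]:print(n,d['score'],d['position'],d['region'].sum(),fit(n,[(cal,d['region'].astype(np.float32))],q,z))
go((450+74*np.cos(.94),-114+74*np.sin(.94),43,.94))"
```

```text
small 0.61 [236.8, 321.3] exp [245. 320.] 3390 [ 452.976 -115.749    0.948] 0.044
medium 0.89 [207.9, 420.0] 736 (array([ 427.08404184, -352.6573284 ,    1.66286711]), np.float64(0.05801326036453247))
large 0.87 [220.6, 414.6] 512 (array([ 426.32354398, -353.44334557,    2.42084252]), np.float64(0.6055510640144348))
at [492.3 -56.8 203.7] [ 3.141 -0.     0.939] t 10.4
turn z -0.0003 shift 0.0114 -0.0015 0.6428
```

View pics/g.png

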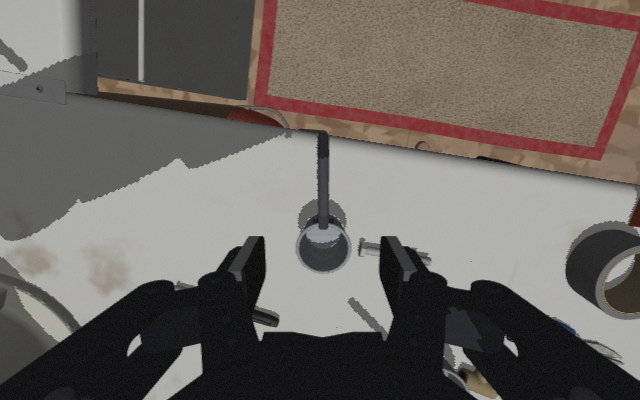

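The small pan is at (245, 323) in the wrist view with its handle straight up. The bolt beside it is clear of the fingers.

```bash
python3 -c "
from h import *
go((496.2,-55.6,43,.947))"
```

```text
at [492.3 -56.8 203.7] [ 3.141 -0.     0.939] t 10.4
turn z -0.0025 shift 0.0131 0.0099 0.6428
```

carry_out --pt "0 0 -0.0025 0.013 0.01 0.2 -0.3" --pt "0 0 -0.0025 0.013 0.01 0.4 -0.3" --pt "0 0 -0.0025 0.013 0.01 0.52 -0.3" --pt "0 0 -0.0025 0.013 0.01 0.6 -0.3" --pt "0 0 -0.0025 0.013 0.01 0.645 -0.3" --pt "0 0 -0.0025 0.013 0.01 0.645 -0.3" --pt "0 0 -0.0025 0.013 0.01 0.645 -0.3"

```text
clock: 11.28
eef_pos: [497.0, -55.1, 43.1]
tcp_rot: [3.141, -0.001, 0.947]
contact_force: [0.2, -0.3, -0.5]
opening: 0.651
grasp_force: 0.0
```

carry_out --pt "0 0 0 0 0 0 1" --pt "0 0 0 0 0 0 1" --pt "0 0 0 0 0 0 1" --pt "0 0 0 0 0 0 1" --pt "0 0 0 0 0 0 1"

```text
clock: 11.9
eef_pos: [496.8, -54.9, 42.6]
tcp_rot: [3.141, -0.0, 0.947]
contact_force: [0.7, 0.7, 4.4]
opening: 0.101
grasp_force: 79.7
```

```bash
python3 -c "
from h import *
go((496,-55,180,.947));s=r.sense();p=s['eef_pos'];print(s['opening'],s['grasp_force'],'offset',np.hypot(p[0]-453,p[1]+115.7))
x,y=429.5,-354.5;t=.88
go((490,-80,175,.947),(485,-200,175,.92),(x+74*np.cos(t),y+74*np.sin(t),160,t),(x+74*np.cos(t),y+74*np.sin(t),50,t))"
```

```text
at [496.8 -54.9  42.6] [ 3.141 -0.     0.947] t 11.9
turn z 0.0001 shift -0.0022 -0.0024 -0.5498
0.10084196559301015 79.72682476043701 offset 74.925687861899
at [496.8 -54.9  42.6] [ 3.141 -0.     0.947] t 11.9
turn z 0.0001 shift -0.0974 0.0365 -0.5298
turn z 0.0086 shift -0.4013 0.2641 -0.0000
turn z 0.0127 shift -0.3304 0.2096 0.0600
turn z -0.0000 shift 0.0000 0.0000 0.4400
```

carry_out --pt "0 0 0 0 0 -0.1 1" --pt "0 0 0 0 0 -0.3 1" --pt "0 0 0 0 0 -0.5 1" --pt "0 0 0 0 0 -0.53 1" --pt "0 0 0 0 0 -0.53 1"

```text
clock: 12.52
eef_pos: [496.2, -54.9, 174.5]
tcp_rot: [3.141, -0.0, 0.947]
contact_force: [0.6, 0.1, -1.5]
opening: 0.099
grasp_force: 79.0
```

```bash
python3 -c "
from h import *
go((477.3,-296,165,.88))
s=r.sense();print(s['opening'],s['grasp_force'])"
```

```text
at [496.2 -54.9 174.5] [ 3.141 -0.     0.947] t 12.525
turn z 0.0214 shift -0.8271 0.5020 0.0382
0.09878160377266847 78.97251605987549
```

carry_out --pt "0 0 0.005 -0.17 0.1 0.01 1" --pt "0 0 0.01 -0.36 0.22 0.02 1" --pt "0 0 0.015 -0.55 0.335 0.03 1" --pt "0 0 0.02 -0.72 0.44 0.038 1" --pt "0 0 0.0214 -0.827 0.502 0.038 1" --pt "0 0 0.0214 -0.827 0.502 0.038 1" --pt "0 0 0.0214 -0.827 0.502 0.038 1"

```text
clock: 13.4
eef_pos: [476.6, -295.1, 163.6]
tcp_rot: [-3.138, 0.0, 0.88]
contact_force: [-0.4, 0.8, -1.6]
opening: 0.101
grasp_force: 78.9
```

```bash
python3 -c "
from h import *
s=r.sense();z0=s['eef_pos'][2]-43
for cam in('scene',):
  cal=r.get_calibration(cam);im=r.grab_frame(cam);cv2.imwrite('pics/i_%s.png'%cam,im[:,:,::-1])
  for n,q,z in(('small',(430,-354,.88),z0),('medium',(430,-354,1.66),3)):
    for d in r.silhouettes(cam,n+'_pan_center')[:2]:print(cam,n,d['score'],d['position'],d['region'].sum(),fit(n,[(cal,d['region'].astype(np.float32))],q,z))
cv2.imwrite('pics/i.png',cv2.resize(im[60:220,140:340,::-1],None,fx=3,fy=3))
go((477.3,-296,50,.88))"
```

```text
scene small 0.57 [139.8, 223.5] 88 (array([ 432.68489838, -356.02671163,    0.90655091]), np.float64(0.7642179727554321))
scene small 0.57 [207.2, 425.6] 484 (array([ 430.  , -354.  ,    0.88]), np.float64(1.0))
scene medium 0.63 [153.4, 230.3] 535 (array([ 429.29904522, -357.22397069,    1.63553509]), np.float64(0.2137240171432495))
at [ 477.4 -294.9  164.7] [-3.14   0.     0.881] t 13.55
turn z 0.0004 shift -0.0038 0.0026 0.4588
```

View pics/i.png

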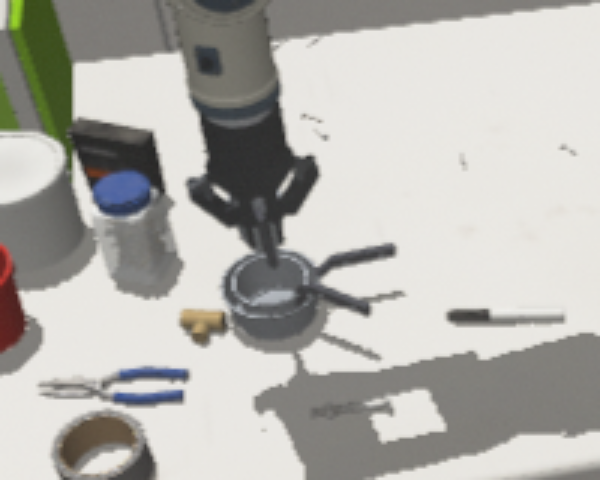

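The small pan hangs above the nest. Lowering it in.

carry_out --pt "0 0 0 -0.003 0.002 0.12 1" --pt "0 0 0 -0.003 0.002 0.24 1" --pt "0 0 0 -0.003 0.002 0.33 1" --pt "0 0 0 -0.003 0.002 0.39 1" --pt "0 0 0 -0.003 0.002 0.43 1" --pt "0 0 0 -0.003 0.002 0.455 1" --pt "0 0 0 -0.003 0.002 0.455 1" --pt "0 0 0 -0.003 0.002 0.455 1"

```text
clock: 14.55
eef_pos: [477.8, -297.2, 52.1]
tcp_rot: [3.141, -0.0, 0.88]
contact_force: [-0.2, 0.2, -0.9]
opening: 0.101
grasp_force: 78.9
```

```bash
python3 -c "
from h import *
go((477.3,-296,48.8,.88));s=r.sense();print(s['contact_force'],s['wrist_torque'],s['opening'])"
```

```text
at [ 477.8 -297.2   52.1] [ 3.141 -0.     0.88 ] t 14.55
turn z -0.0000 shift 0.0023 -0.0046 0.0132
[-0.15441436  0.22015549 -0.92709458] [ 0.07368485 -0.10917574 -0.01349375] 0.10109231961309441
```

carry_out --pt "0 0 0 0.002 -0.004 0.011 1" --pt "0 0 0 0.002 -0.004 0.011 1" --pt "0 0 0 0.002 -0.004 0.011 0.3" --pt "0 0 0 0.002 -0.004 0.011 0.3" --pt "0 0 0 0.002 -0.004 0.011 0.3" --pt "0 0 0 0.002 -0.004 -0.1 0.3" --pt "0 0 0 0.002 -0.004 -0.3 0.3" --pt "0 0 0 0.002 -0.004 -0.5 0.3"

```text
clock: 15.55
eef_pos: [476.7, -295.7, 177.7]
tcp_rot: [-3.141, 0.0, 0.88]
contact_force: [1.1, -1.5, -0.0]
opening: 0.349
grasp_force: 0.0
```

carry_out --pt "0 0 0 0.2 0 -0.2 0.3" --pt "0 0 0 0.4 0 -0.2 0.3" --pt "0 0 0 0.6 0 -0.2 0.3" --pt "0 0 0 0.8 0 -0.2 0.3" --pt "0 0 0 0.8 0 -0.2 0.3"

```text
clock: 16.18
eef_pos: [606.1, -139.2, 226.4]
tcp_rot: [3.141, -0.001, 0.883]
contact_force: [-0.8, -0.2, 1.2]
opening: 0.344
grasp_force: 0.0
```

```bash
python3 -c "
from h import *
out=[]
for cam in('scene','top'):
  cal=r.get_calibration(cam);im=r.grab_frame(cam)
  for n,q,z in(('small',(430,-354,.88),6),('medium',(430,-354,1.66),3),('large',(430,-354,2.44),0)):
    for d in r.silhouettes(cam,n+'_pan_center')[:1]:print(cam,n,d['score'],d['position'],d['region'].sum(),fit(n,[(cal,d['region'].astype(np.float32))],q,z))
  u,v=proj(cal,np.array([[430,-340,50.]]))[0].astype(int)
  out.append(cv2.resize(im[v-50:v+50,u-60:u+60,::-1],None,fx=3.3,fy=3.3,interpolation=cv2.INTER_CUBIC))
cv2.imwrite('pics/j.png',np.hstack(out));s=r.sense();print(s['eef_pos'],s['opening'],s['clock'])"
```

```text
scene small 0.56 [207.2, 424.2] 548 (array([ 430.  , -354.  ,    0.88]), np.float64(1.0))
scene large 0.51 [168.7, 243.0] 120 (array([ 435.00005626, -349.79456822,    2.47677883]), np.float64(0.8772614002227783))
top small 0.48 [209.3, 425.9] 196 (array([ 427.85269939, -357.96316002,    2.02490287]), np.float64(0.5194665789604187))
top medium 0.61 [208.4, 433.9] 241 (array([ 428.07909038, -359.14721543,    1.9763209 ]), np.float64(0.6877026557922363))
top large 0.8 [211.7, 435.0] 288 (array([ 426.1794502 , -359.72746201,    2.03113138]), np.float64(0.7604402303695679))
[ 603.95539489 -142.63780837  226.63828766] 0.3489416231379911 16.575
```

View pics/j.png

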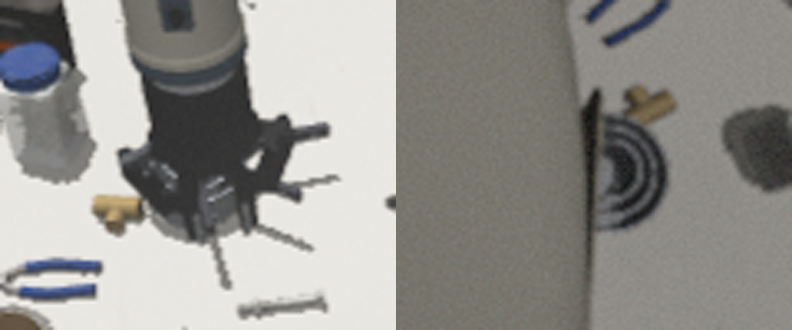

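The arm is in the way, though the visible half of the nest looks concentric at about (175, 635). I move aside and check once more.

carry_out --pt "0 0 0 0.2 -0.18 0 0.3" --pt "0 0 0 0.4 -0.36 0 0.3" --pt "0 0 0 0.55 -0.54 0 0.3" --pt "0 0 0 0.6 -0.7 0 0.3" --pt "0 0 0 0.6 -0.7 0 0.3" --pt "0 0 0 0.6 -0.7 0 0.3"

```text
clock: 17.32
eef_pos: [565.5, 84.8, 226.8]
tcp_rot: [3.141, -0.0, 0.88]
contact_force: [1.8, -0.8, 0.1]
opening: 0.352
grasp_force: 0.0
```

```bash
python3 -c "
from h import *
out=[]
for cam in('scene','top'):
  cal=r.get_calibration(cam);im=r.grab_frame(cam)
  for n,q,z in(('small',(430,-354,.88),6),('medium',(430,-354,1.66),3),('large',(430,-354,2.44),0)):
    for d in r.silhouettes(cam,n+'_pan_center')[:2]:
      f=fit(n,[(cal,d['region'].astype(np.float32))],q,z)
      if f[1]<.95:print(cam,n,d['score'],d['position'],d['region'].sum(),f)
  u,v=proj(cal,np.array([[430,-330,50.]]))[0].astype(int)
  out.append(cv2.resize(im[v-50:v+50,u-60:u+60,::-1],None,fx=3.3,fy=3.3,interpolation=cv2.INTER_CUBIC))
cv2.imwrite('pics/k.png',np.hstack(out));s=r.sense();print(s['eef_pos'],s['opening'],s['clock'])"
```

```text
scene small 0.51 [159.3, 226.2] 241 (array([ 431.55067067, -354.57997435,    0.88085365]), np.float64(0.2664247751235962))
scene medium 0.56 [156.1, 234.7] 325 (array([ 429.16736554, -357.61884718,    1.64164585]), np.float64(0.5215225219726562))
scene large 0.58 [163.6, 241.2] 490 (array([ 432.80646743, -354.79925455,    2.44436682]), np.float64(0.5256571769714355))
top small 0.87 [204.9, 420.0] 412 (array([ 429.2101191 , -350.6973625 ,    0.87205058]), np.float64(0.12004333734512329))
top medium 0.85 [214.9, 414.3] 430 (array([ 427.0164576 , -352.36050015,    1.66311454]), np.float64(0.46920114755630493))
top large 0.82 [220.6, 420.4] 465 (array([ 426.9430073 , -353.83303134,    2.42952314]), np.float64(0.6249871253967285))
[565.33344253  84.78670703 226.43620952] 0.3490467246629551 17.725
```

View pics/k.png

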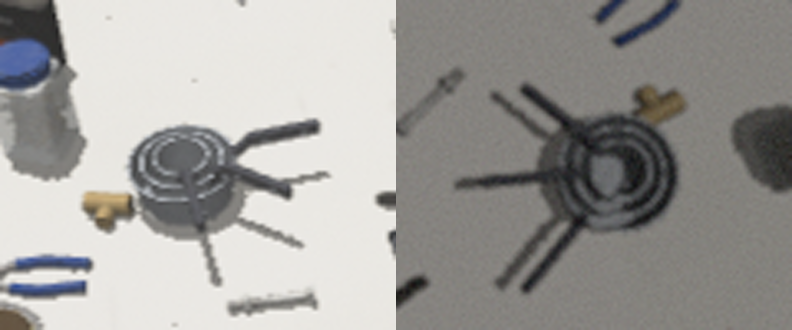

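The nest is concentric and level, and the handles are fanned clockwise at about 45° each. Handing in.

```bash
python3 -c "
from rig import r
print(r.sign_off())"
```

```text
the job is handed in; nothing more can be done
None
```

The three pans are nested upright on the worktop with their handles fanned clockwise at about 45° each. The last pictures confirmed this, and I handed the job in at about 18 s; the hand-in gave no verdict.

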